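# Take down the bolt jar, brace it and unscrew its cap

### The arm

A 7-joint arm with a two-finger parallel gripper is mounted at the origin on the work surface. World frame = base frame: x ahead of the robot, y to its left, z up, the work surface at z = 0. Lengths are in m, angles in rad, forces in N, time in s.
With the tool pointing down it reaches from about 0.35 to 0.9 m from the base axis. Payload 19.9 kg.
Tool frame: the origin (TCP) lies at the very end of the fingers, on their centre line; the grasp point (between the pads) lies 19 mm behind it; z points along the fingers, y is the line along which they close (so a half turn about z gives the same grasp; the last joint's range is limited). The gripper opens to 94 mm and grips with 3 to 60 N. Pads are 16 mm wide; open, the fingers measure 119 mm over their backs; the gripper's body (75 mm by 177 mm) begins 78 mm behind the grasp point.
Start: joints at [-1.244, 0.417, -0.01, 1.614, 0.005, 1.111, -0.053], TCP at [0.225, 0.583, 0.205] pointing down, gripper open.
Joint ranges: [-2.81, 2.81], [-0.39, 2.02], [-1.27, 1.25], [0.06, 2.57], [-1.19, 4.33], [0.19, 2], [-2.82, 2.82]. Speed limits (rad/s): [1.89, 1.89, 2.39, 2.39, 3.01, 3.01, 3.01].

### API

Orientations are given as a unit quaternion [x, y, z, w].
In Python, from plant import ctrl gives the robot as it stands. The module is installed in compiled form; this text tells all that it offers.
- The arm moves only by the tool jog_arm, never from a script. Its argument "series" is a list of rows, each an object of numbers: "x", "y", "z": the shift along the tool's x, y, z in mm; "wx", "wy", "wz": the turn, a rotation vector about the tool's x, y, z in rad; "grip": the closure, from 0 (fully open) to 1 (shut). In form: [{"x": .., "y": .., "z": .., "wx": .., "wy": .., "wz": .., "grip": ..}, ...]. A call has 1 to 10 rows; each row shifts and turns the commanded pose from where the row before left it, along the tool's axes as they then stand; what a row does not reach is not made up. A row lasts 1/8 s, in which the tool goes at most 62.5 mm and 10.7 degrees, less where a joint would pass 70% of its speed; a pose out of reach is approached as far as the arm can. A call with a gripper value outside its range is refused whole. The fingers move at their own pace and stop on an object; the grip force is fixed at half the most. Time passes only in rows, so rows that do not move let the fingers close. It gives the time, the measured TCP pose, the force, the opening and the grip force at its end, in the units of the state.
- ctrl.get_state(): the state, without advancing time (a new reading comes with each control period).
- ctrl.grab_frame(name): name is "side" or "top" or "wrist"; returns the picture (400x640x3 uint8, red, green, blue); there is no depth.
- ctrl.camera_info(name): a dict with "K" (3x3 intrinsics, pixels), "xyz" and "attitude" of the camera in the world. Camera axes: x right, y down, z forward; pixel columns grow to the right and rows downward; lengths in m; the calibration is good to about 2 mm. A picture is of the moment at which its call begins: read the wrist's pose just before it. camera_info takes no time and is no camera call; for the wrist camera it gives the pose at the moment of the call.
- ctrl.finish_job(): hands the job in; it is judged then, once.
The state is a dict: "time": time; "qpos": joint angles; "dq": joint speeds; "effort": joint torques, N m; "tcp_pos": TCP position; "ee_rot": TCP orientation; "ft_force": force on the tool from outside, world axes, zero at the start; "moment": the same for the moment, N m; "opening": finger opening in m; "grasp_force": force on a finger pad.
Only numpy, scipy, OpenCV 4.12 (cv2) and the standard library are available. Lean on these libraries where they do the work, as an engineer would, in place of code of your own. Each camera call takes 0.05 s, during which the arm holds its last target. There are 200 camera calls.

### The job

Lift the capped bolt jar up and off its hanging fork and set it fully down, upright, in the square pocket of the blue block, which braces it. Leaving the jar seated there, unscrew the tight red cap anticlockwise, stop turning as soon as its threads let go (well under half a turn), and raise it straight up a finger or two. Finish while still holding the cap, level, just above the open mouth and clear of the jar, and do not shift the spray can, bin or carton.

Things in the scene. Friction and masses are not known exactly. Their poses are not given: they have to be found in the camera images.
- stand: Fixed stand, origin on the bench under the hanging jar's axis. Two level steel prongs (8 mm wide, 6 mm thick, tops 140 mm up) run along its x axis at y = +28 and -28 mm, 48 mm clear between them, from a post at x = +96 mm (140 mm high) to open ends at x = -42 mm. Red end lips (x = -37 to -42 mm) rise 7 mm above the prong tops.
- fork (a point): Point on the stand's axis at prong-top height, 140 mm up, its axes the stand's. To come off, the jar rises more than 7 mm (12 is ideal; at 18 mm its body strikes the prongs from below), then moves level along the stand's -x about 85 mm, until its flange is clear of the lips.
- block: Fixed blue bracing block 120 x 120 x 35 mm, origin at the centre of its underside, axes along its sides. In the middle of its top a square pocket 66 x 66 mm, sides parallel to the block's, 28 mm deep, floor 7 mm above the bench, 3 mm chamfer at its mouth. The jar's foot fits with 3 mm of play per side in any of four quarter-turn positions and can then turn only about 0.1 rad.
- jar: Clear square jar of bolts, 0.25 to 0.45 kg. Origin at the centre of its underside, z up. Body 60 x 60 mm, 70 mm high, sides along its x and y; above it a neck 38 mm across and a round white flange 64 mm across, underside 98 and top 102 mm above the origin. It hangs by this flange on the prongs, foot 42 mm above the bench, axes along the stand's at the start.
- mouth (a point): Centre of the jar's open mouth, at rim height, 132 mm above the jar's underside; moves with the jar.
- cap: Round ribbed red screw cap, 56 mm across, 32 mm high, 45 g, tight on the jar: lifting it lifts the jar. Origin at the centre of its underside, z up; screwed on, that is 104 mm above the jar's underside (2 mm above the flange) and its axes are along the jar's. It holds by three lugs under thread ramps on the neck, 120 degrees apart.
- cap_mark (a point): White stripe on the cap, 28 mm out along the cap's x, 16 mm above its underside; at the start along the jar's +x. Anticlockwise from above takes about 0.4 N m; the cap may climb up to 3 mm. Past 50 degrees (0.87 rad) relative to the jar it is free to lift straight off, up to 95 degrees (1.66 rad); further on it catches under the next ramps. It cannot be turned clockwise.
- spray: Yellow spray can standing loose, 52 mm across, 150 mm high, origin at the centre of its underside. To be left alone.
- bin: Loose blue open parts bin 160 x 100 x 70 mm, origin at the centre of its underside. To be left alone.
- carton: Loose cardboard carton 120 x 90 x 60 mm, origin at the centre of its underside. To be left alone.
Mind the look-alikes: they are no part of the job. Several things have the shape of the cap; the one meant has the colours described above. Of the things that look like the stand, take the one that is nearest to the robot's base at the start.

How it is judged:
By the outcome, as a careful person would: the job done as asked, in the order asked, and still so for the second after the job is handed in, while the arm keeps its last pose, push and grip.
It also fails if it takes over 54 s, if anything falls off the work surface, if the arm or the gripper's body presses on something with over 40 N, if the wrist force passes 120 N, or if a joint passes its speed limit or range.

## Working session

There is one attempt and no reset: what is moved stays moved. The work goes in short steps, Python scripts to look and compute and a tool call to move; the robot and the scene stay as the last step left them, time stands still between calls to the robot, and variables do not carry over. Pictures are saved under pics/ and viewed, at most 10 in all, crops included, and the job is handed in when it is done.

Besides the shell and the picture viewer there is one more tool, called after "Emit:" by a JSON object that holds its "method" and its "body", one argument or row to a line. jog_arm: Moves the arm, as the interface text tells. Its arguments: {"type":"object","properties":{"series":{"type":"array","items":{"type":"object","properties":{"x":{"type":"number"},"y":{"type":"number"},"z":{"type":"number"},"wx":{"type":"number"},"wy":{"type":"number"},"wz":{"type":"number"},"grip":{"type":"number"}}}}},"required":["series"]}

```bash
mkdir -p pics; cat > h.py <<'E'
import numpy as np, cv2
from scipy.spatial.transform import Rotation as R
from plant import ctrl
np.set_printoptions(precision=4,suppress=True)
def snap(n,fn,crop=None,s=1):
    ci=ctrl.camera_info(n); im=ctrl.grab_frame(n)
    np.savez('pics/%s.npz'%fn,im=im,K=ci['K'],xyz=ci['xyz'],att=ci['attitude'])
    save(fn,fn,crop,s)
def save(src,fn,crop=None,s=1):
    im=np.load('pics/%s.npz'%src)['im']
    if crop: im=im[crop[1]:crop[3],crop[0]:crop[2]]
    cv2.imwrite('pics/%s.png'%fn,cv2.resize(im[:,:,::-1],None,fx=s,fy=s,interpolation=cv2.INTER_CUBIC))
def cam(src):
    d=np.load('pics/%s.npz'%src); a=d['att']
    M=a if a.shape==(3,3) else R.from_quat(a).as_matrix()
    return d['K'],d['xyz'],M
def ray(src,u,v,z):
    K,p,M=cam(src); r=M@np.linalg.solve(K,[u,v,1.]); return p+r*(z-p[2])/r[2]
def proj(src,P):
    K,p,M=cam(src); q=K@(M.T@(np.asarray(P,float)-p)); return q[:2]/q[2]
E
python3 - <<'E'
from h import *
for n in('top','side'):
    snap(n,n+'0',None,1.25); print(n,*cam(n+'0'))
print(ctrl.get_state())
E
```

```text
top [[389.3293   0.     330.9322]
 [  0.     389.3293 198.002 ]
 [  0.       0.       1.    ]] [0.4279 0.0109 1.2136] [[ 0.0148 -0.9855  0.1693]
 [-0.9997 -0.018  -0.0178]
 [ 0.0206 -0.1689 -0.9854]]
side [[370.9572   0.     323.2671]
 [  0.     370.9572 197.7134]
 [  0.       0.       1.    ]] [-0.0676 -0.6884  1.122 ] [[ 0.7091 -0.5004  0.4968]
 [-0.7051 -0.4947  0.5081]
 [-0.0085 -0.7105 -0.7036]]
{'time': 0.1, 'qpos': array([-1.2445,  0.4179, -0.0103,  1.6141,  0.0047,  1.1107, -0.053 ]), 'dq': array([ 0.0003, -0.0008,  0.0005, -0.0016, -0.0015,  0.0005, -0.0001]), 'effort': array([  0.0013, -85.2563,   0.6391, -42.6696,  -0.0491,   0.0164,
         0.    ]), 'tcp_pos': array([0.2246, 0.5829, 0.2049]), 'ee_rot': array([ 0.1829,  0.9831, -0.0005, -0.0001]), 'ft_force': array([0.0387, 0.3261, 0.6384]), 'moment': array([ 0.0008,  0.0045, -0.0126]), 'grasp_force': 0.0, 'opening': 0.09361303296018157}
```

View pics/top0.png

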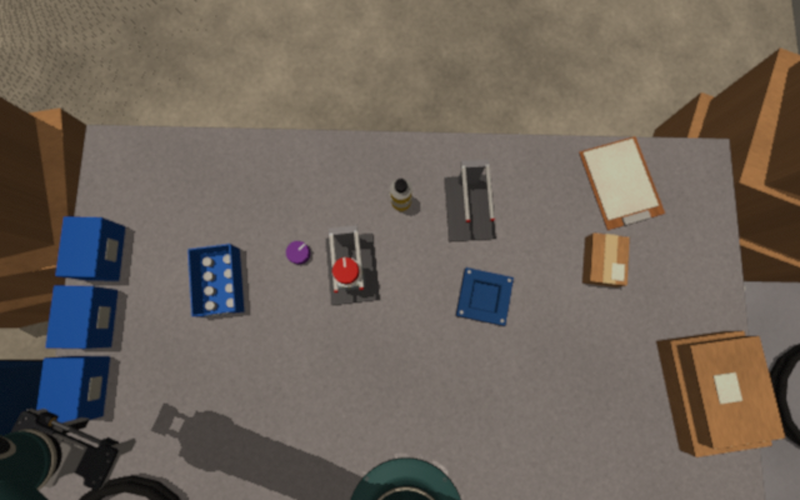

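View pics/side0.png

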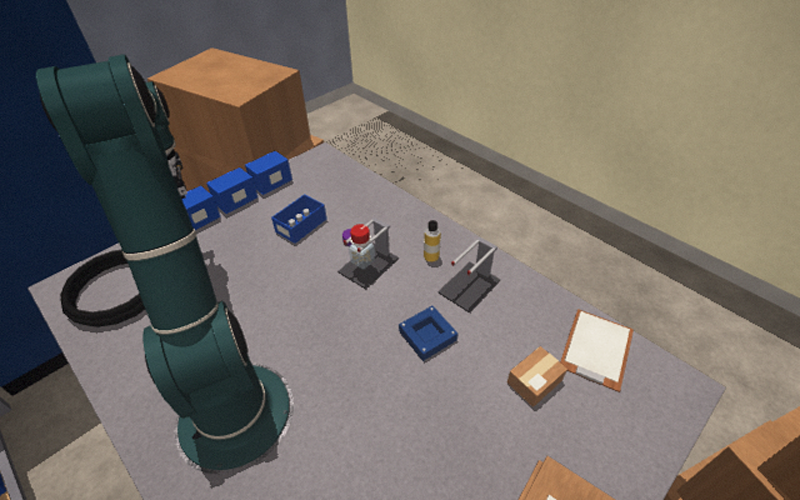

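The top view shows the red-capped jar on the near stand at (345,270). The look-alikes are a purple cap at (298,252) and an empty stand at (478,200). The blue block is at (485,297), the spray can at (401,195), the bin at (215,280) and the carton at (607,260). I choose the red cap on the near stand and will check it in a close crop.

```bash
python3 - <<'E'
from h import *
save('top0','top0c',(225,170,425,270),4)
E
```

```text
(no output)
```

View pics/top0c.png

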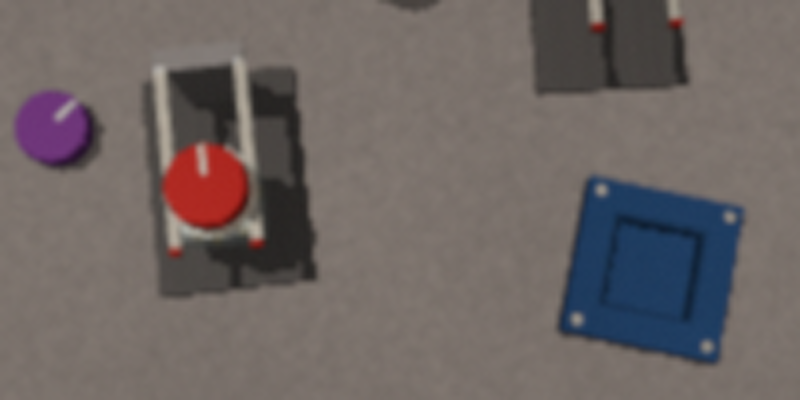

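```bash
python3 - <<'E'
from h import *
def c(u,v,z): return ray('top0',225+u/4-.4,170+v/4-.4,z)
cap=c(205,185,.178); print('cap',cap)
a,b,d,e=[c(*p,.143) for p in((175,250),(257,242),(160,70),(240,62))]
x=(d+e-a-b)/2; print('tips',a,b,'yaw',np.arctan2(x[1],x[0]), 'tip mid',(a+b)/2)
q=[c(*p,.035) for p in((592,178),(744,207),(718,362),(558,332))]
print('block',np.mean(q,0),[np.arctan2(*(q[i+1 if i<3 else 0]-q[i])[1::-1])*57.3 for i in range(4)],[np.linalg.norm(q[(i+1)%4]-q[i]) for i in range(4)])
print('spray',c((401/1.25-225)*4,(205/1.25-170)*4,0.08))
s=ctrl.get_state();print(R.from_quat(s['ee_rot']).as_matrix())
E
```

```text
cap [0.5547 0.1385 0.178 ]
tips [0.5139 0.1616 0.143 ] [0.5203 0.1057 0.143 ] yaw 0.12564243765861052 tip mid [0.5171 0.1337 0.143 ]
block [ 0.514  -0.1847  0.035 ] [np.float64(-99.90550669941406), np.float64(169.41540251075068), np.float64(80.3552739308814), np.float64(-12.524019105387142)] [np.float64(0.11798544511602843), np.float64(0.11923486886116327), np.float64(0.12202233181044396), np.float64(0.11987888790847694)]
spray [0.7267 0.0235 0.08  ]
[[-0.9331  0.3596 -0.0003]
 [ 0.3596  0.9331 -0.001 ]
 [-0.0001 -0.0011 -1.    ]]
```

Emit:
{"method": "jog_arm", "body": {
  "series": [
    {"x":-25,"y":-15,"z":-10},
    {"x":-45,"y":-28,"z":-10},
    {"x":-50,"y":-31,"z":-10},
    {"x":-50,"y":-31,"z":-10},
    {"x":-50,"y":-31},
    {"x":-50,"y":-31},
    {"x":-50,"y":-31},
    {"x":-50,"y":-31},
    {"x":-50,"y":-31},
    {"x":-48,"y":-36}
  ]
}}

```text
invalid input at $.series[0]: expected keys x, y, z, wx, wy, wz, grip
```

Emit:
{"method": "jog_arm", "body": {
  "series": [
    {"wz":0.18},
    {"wz":0.18},
    {"wz":0.18},
    {"wz":0.18},
    {"wz":0.18},
    {"wz":0.18},
    {"wz":0.18},
    {"wz":0.18},
    {"wz":0.18},
    {"wz":0.18}
  ]
}}

```text
invalid input at $.series[0]: expected keys x, y, z, wx, wy, wz, grip
```

Emit:
{"method": "jog_arm", "body": {
  "series": [
    {"wz":0.18},
    {"wz":0.18},
    {"wz":0.18},
    {"wz":0.18},
    {"wz":0.13},
    {}
  ]
}}

```text
invalid input at $.series[0]: expected keys x, y, z, wx, wy, wz, grip
```

```bash
python3 - <<'E'
from h import *
s=ctrl.get_state();print(s['time'],s['qpos'],s['tcp_pos']);print(R.from_quat(s['ee_rot']).as_matrix())
snap('wrist','w1')
M=R.from_quat(ctrl.get_state()['ee_rot']).as_matrix(); K,p,C=cam('w1'); print(K,M.T@(p-s['tcp_pos']),M.T@C)
print([proj('w1',P) for P in ([.5547,.1385,.178],s['tcp_pos'])])
E
```

```text
0.1 [-1.2445  0.4179 -0.0103  1.6141  0.0047  1.1107 -0.053 ] [0.2246 0.5829 0.2049]
[[-0.9331  0.3596 -0.0003]
 [ 0.3596  0.9331 -0.001 ]
 [-0.0001 -0.0011 -1.    ]]
[[305.1675   0.     321.7522]
 [  0.     305.1675 197.9314]
 [  0.       0.       1.    ]] [ 0.0818 -0.0001 -0.1782] [[-0.0015 -0.9597 -0.2811]
 [ 1.     -0.0014 -0.0006]
 [ 0.0002 -0.2811  0.9597]]
[array([ 65.8249, 605.6957]), array([322.1357, 242.5454])]
```

View pics/w1.png

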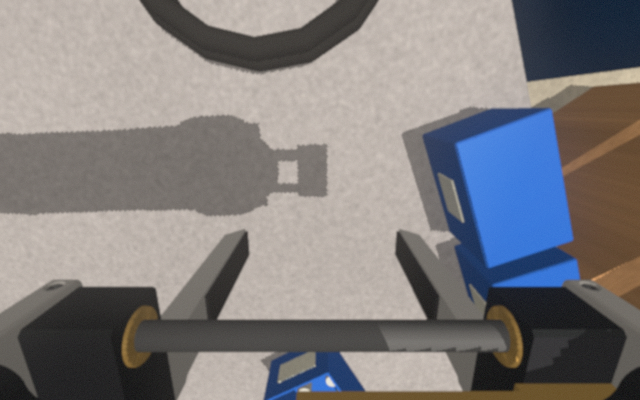

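The wrist picture shows the start pose only (fingers at (240,240) and (400,240)), because every row must carry all seven keys and nothing has moved yet. I'm resending the moves.

Emit:
{"method": "jog_arm", "body": {
  "series": [
    {"x":-25,"y":-15,"z":-10,"wx":0,"wy":0,"wz":0,"grip":0},
    {"x":-45,"y":-28,"z":-10,"wx":0,"wy":0,"wz":0,"grip":0},
    {"x":-50,"y":-31,"z":-10,"wx":0,"wy":0,"wz":0,"grip":0},
    {"x":-50,"y":-31,"z":-10,"wx":0,"wy":0,"wz":0,"grip":0},
    {"x":-50,"y":-31,"z":0,"wx":0,"wy":0,"wz":0,"grip":0},
    {"x":-50,"y":-31,"z":0,"wx":0,"wy":0,"wz":0,"grip":0},
    {"x":-50,"y":-31,"z":0,"wx":0,"wy":0,"wz":0,"grip":0},
    {"x":-50,"y":-31,"z":0,"wx":0,"wy":0,"wz":0,"grip":0},
    {"x":-50,"y":-31,"z":0,"wx":0,"wy":0,"wz":0,"grip":0},
    {"x":-48,"y":-36,"z":0,"wx":0,"wy":0,"wz":0,"grip":0}
  ]
}}

```text
time: 1.4
tcp_pos: [0.5558, 0.1373, 0.2454]
ee_rot: [0.183, 0.983, -0.0, -0.0]
ft_force: [0.7, 0.6, 0.1]
opening: 0.0938
grasp_force: 0.0
```

Emit:
{"method": "jog_arm", "body": {
  "series": [
    {"x":0,"y":0,"z":0,"wx":0,"wy":0,"wz":0.18,"grip":0},
    {"x":0,"y":0,"z":0,"wx":0,"wy":0,"wz":0.18,"grip":0},
    {"x":0,"y":0,"z":0,"wx":0,"wy":0,"wz":0.18,"grip":0},
    {"x":0,"y":0,"z":0,"wx":0,"wy":0,"wz":0.18,"grip":0},
    {"x":0,"y":0,"z":0,"wx":0,"wy":0,"wz":0.18,"grip":0},
    {"x":0,"y":0,"z":0,"wx":0,"wy":0,"wz":0.18,"grip":0},
    {"x":0,"y":0,"z":0,"wx":0,"wy":0,"wz":0.18,"grip":0},
    {"x":0,"y":0,"z":0,"wx":0,"wy":0,"wz":0.18,"grip":0},
    {"x":0,"y":0,"z":0,"wx":0,"wy":0,"wz":0.18,"grip":0},
    {"x":0,"y":0,"z":0,"wx":0,"wy":0,"wz":0.18,"grip":0}
  ]
}}

```text
time: 2.65
tcp_pos: [0.5549, 0.1387, 0.2453]
ee_rot: [0.885, 0.465, -0.0, 0.0]
ft_force: [-0.1, -0.1, 0.3]
opening: 0.094
grasp_force: 0.0
```

Emit:
{"method": "jog_arm", "body": {
  "series": [
    {"x":0,"y":0,"z":0,"wx":0,"wy":0,"wz":0.18,"grip":0},
    {"x":0,"y":0,"z":0,"wx":0,"wy":0,"wz":0.18,"grip":0},
    {"x":0,"y":0,"z":0,"wx":0,"wy":0,"wz":0.18,"grip":0},
    {"x":0,"y":0,"z":0,"wx":0,"wy":0,"wz":0.18,"grip":0},
    {"x":0,"y":0,"z":0,"wx":0,"wy":0,"wz":0.13,"grip":0},
    {"x":0,"y":0,"z":0,"wx":0,"wy":0,"wz":0,"grip":0}
  ]
}}

```text
time: 3.4
tcp_pos: [0.5548, 0.1388, 0.2453]
ee_rot: [0.998, 0.062, -0.0, 0.0]
ft_force: [-0.5, -0.0, 0.2]
opening: 0.0942
grasp_force: 0.0
```

```bash
python3 - <<'E'
from h import *
s=ctrl.get_state();print(s['time'],s['qpos'],s['tcp_pos']);print(R.from_quat(s['ee_rot']).as_matrix())
snap('wrist','w2')
print([proj('w2',P) for P in ([.5547,.1385,.178],s['tcp_pos'])])
E
```

```text
3.4 [-0.8855  0.3538  0.7462  1.7222 -0.2582  1.1673 -1.5137] [0.5548 0.1388 0.2453]
[[ 0.9922  0.1244 -0.0003]
 [ 0.1244 -0.9922 -0.0004]
 [-0.0004  0.0004 -1.    ]]
[array([321.8719, 210.0342]), array([321.3827, 243.7075])]
```

View pics/w2.png

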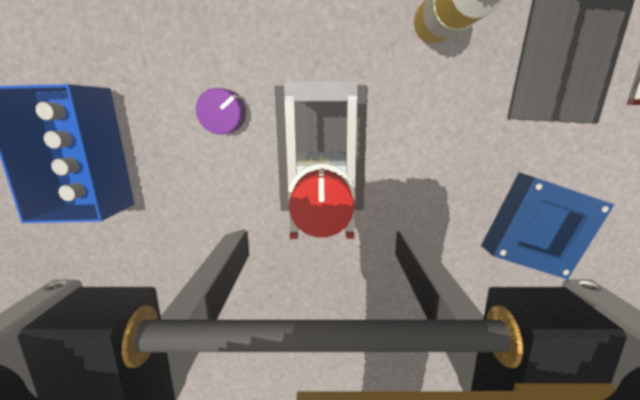

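The wrist view shows the red cap at (321,205) between the fingers, with its stripe pointing up the image along the stand's +x. The pocket of the block is at (552,228). I'm checking the outlines against the prediction.

```bash
python3 - <<'E'
from h import *
im=np.load('pics/w2.npz')['im'].astype(int)
m=((im[...,0]>120)&(im[...,1]<70)&(im[...,2]<70)); m[:, :270]=0; m[:,370:]=0; m[232:,:]&=(np.abs(np.arange(640)-321.5)<18)
v,u=np.nonzero(m); print(u.min(),u.max(),v.min(),v.max())
c=np.array([.5547,.1385]); th=np.linspace(0,2*np.pi,90)
P=np.array([proj('w2',[c[0]+.028*np.cos(t),c[1]+.028*np.sin(t),z]) for z in(.146,.178) for t in th]);print(P.min(0),P.max(0))
for p in((290,235),(354,235)): print('tip',ray('w2',*p,.147))
q=np.array([ray('w2',*p,.035) for p in((528,174),(613,206),(564,277),(483,247))])
print('outer',q,q.mean(0)) 
for p in((539,187),(604,209),(566,272),(503,253)): print('dots',ray('w2',*p,.035))
save('w2','w2b',(470,160,630,290),5)
E
```

```text
289 353 171 235
[288.8811 170.1592] [354.879  240.3702]
tip [0.5148 0.165  0.147 ]
tip [0.5225 0.1028 0.147 ]
outer [[ 0.5884 -0.1268  0.035 ]
 [ 0.5601 -0.2533  0.035 ]
 [ 0.4486 -0.2254  0.035 ]
 [ 0.4803 -0.097   0.035 ]] [ 0.5194 -0.1756  0.035 ]
dots [ 0.5733 -0.1466  0.035 ]
dots [ 0.5546 -0.243   0.035 ]
dots [ 0.4568 -0.2254  0.035 ]
dots [ 0.4748 -0.1273  0.035 ]
```

View pics/w2b.png

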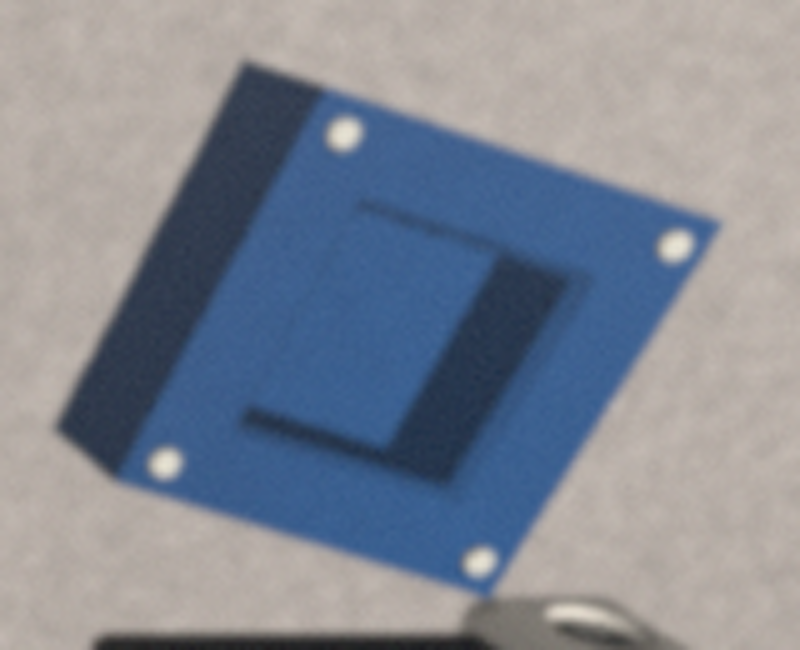

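The block crop shows corner dots at crop pixels (344,133), (676,244), (165,463) and (480,561). They put the pocket centre near (0.5145,-0.185), yaw about -10.6°, which agrees with the top view. Next I grip the cap.

Emit:
{"method": "jog_arm", "body": {
  "series": [
    {"x":1,"y":0,"z":20,"wx":0,"wy":0,"wz":0,"grip":0},
    {"x":0,"y":0,"z":30,"wx":0,"wy":0,"wz":0,"grip":0},
    {"x":0,"y":0,"z":28,"wx":0,"wy":0,"wz":0,"grip":0},
    {"x":0,"y":0,"z":15,"wx":0,"wy":0,"wz":0,"grip":0},
    {"x":0,"y":0,"z":0,"wx":0,"wy":0,"wz":0,"grip":0},
    {"x":0,"y":0,"z":0,"wx":0,"wy":0,"wz":0,"grip":1},
    {"x":0,"y":0,"z":0,"wx":0,"wy":0,"wz":0,"grip":1},
    {"x":0,"y":0,"z":0,"wx":0,"wy":0,"wz":0,"grip":1},
    {"x":0,"y":0,"z":0,"wx":0,"wy":0,"wz":0,"grip":1},
    {"x":0,"y":0,"z":0,"wx":0,"wy":0,"wz":0,"grip":1}
  ]
}}

```text
time: 4.7
tcp_pos: [0.5561, 0.1389, 0.1527]
ee_rot: [0.998, 0.062, 0.0, -0.0]
ft_force: [-0.7, -0.9, 2.6]
opening: 0.056
grasp_force: 30.0
```

Emit:
{"method": "jog_arm", "body": {
  "series": [
    {"x":0,"y":0,"z":0,"wx":0,"wy":0,"wz":0,"grip":1},
    {"x":0,"y":0,"z":0,"wx":0,"wy":0,"wz":0,"grip":1}
  ]
}}

```text
time: 4.95
tcp_pos: [0.5561, 0.1389, 0.1526]
ee_rot: [0.998, 0.062, 0.0, -0.0]
ft_force: [-1.6, 0.8, 4.7]
opening: 0.0562
grasp_force: 30.0
```

Emit:
{"method": "jog_arm", "body": {
  "series": [
    {"x":0,"y":0,"z":-3,"wx":0,"wy":0,"wz":0,"grip":1},
    {"x":0,"y":0,"z":-3,"wx":0,"wy":0,"wz":0,"grip":1},
    {"x":0,"y":0,"z":-3,"wx":0,"wy":0,"wz":0,"grip":1},
    {"x":0,"y":0,"z":-3,"wx":0,"wy":0,"wz":0,"grip":1},
    {"x":0,"y":0,"z":0,"wx":0,"wy":0,"wz":0,"grip":1},
    {"x":0,"y":0,"z":0,"wx":0,"wy":0,"wz":0,"grip":1}
  ]
}}

```text
time: 5.7
tcp_pos: [0.5559, 0.1388, 0.1644]
ee_rot: [0.998, 0.062, -0.0, 0.0]
ft_force: [0.9, 0.2, -2.2]
opening: 0.0559
grasp_force: 30.0
```

```bash
python3 - <<'E'
from h import *
s=ctrl.get_state();print(s['ft_force'],s['moment'],s['tcp_pos'])
snap('side','s1',(230,140,400,260),4.5)
E
```

```text
[ 0.8594  0.152  -2.2291] [-0.0092  0.1097 -0.0634] [0.5559 0.1388 0.1644]
```

View pics/s1.png

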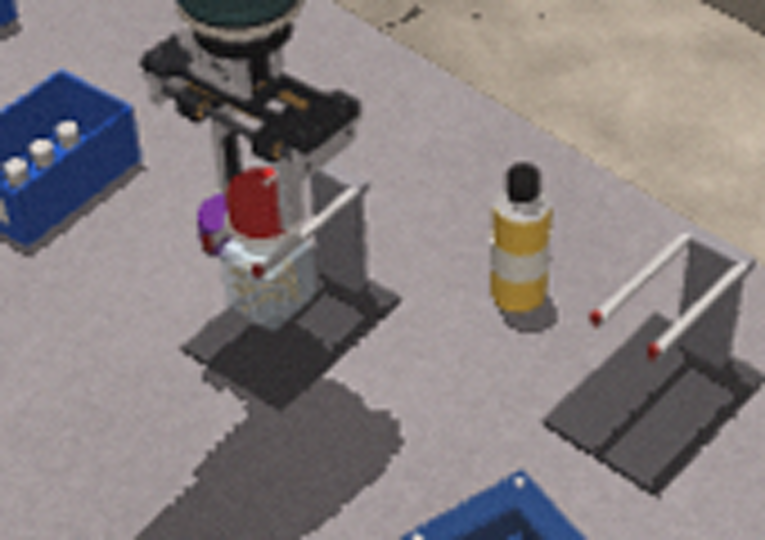

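The side view shows the jar hanging in the grip at crop (265,270), its flange just above the prongs and lips. Next it goes out along -x.

Emit:
{"method": "jog_arm", "body": {
  "series": [
    {"x":-5,"y":0,"z":0,"wx":0,"wy":0,"wz":0,"grip":1},
    {"x":-10,"y":0,"z":0,"wx":0,"wy":0,"wz":0,"grip":1},
    {"x":-15,"y":0,"z":0,"wx":0,"wy":0,"wz":0,"grip":1},
    {"x":-15,"y":0,"z":0,"wx":0,"wy":0,"wz":0,"grip":1},
    {"x":-15,"y":0,"z":0,"wx":0,"wy":0,"wz":0,"grip":1},
    {"x":-15,"y":0,"z":0,"wx":0,"wy":0,"wz":0,"grip":1},
    {"x":-10,"y":0,"z":0,"wx":0,"wy":0,"wz":0,"grip":1},
    {"x":-5,"y":0,"z":0,"wx":0,"wy":0,"wz":0,"grip":1},
    {"x":0,"y":0,"z":0,"wx":0,"wy":0,"wz":0,"grip":1}
  ]
}}

```text
time: 6.88
tcp_pos: [0.4667, 0.1278, 0.1646]
ee_rot: [0.998, 0.062, 0.0, -0.0]
ft_force: [0.6, 0.7, -2.9]
opening: 0.0562
grasp_force: 30.0
```

Emit:
{"method": "jog_arm", "body": {
  "series": [
    {"x":0,"y":15,"z":-5,"wx":0,"wy":0,"wz":0,"grip":1},
    {"x":0,"y":30,"z":-5,"wx":0,"wy":0,"wz":0,"grip":1},
    {"x":1,"y":40,"z":0,"wx":0,"wy":0,"wz":0,"grip":1},
    {"x":1,"y":46,"z":0,"wx":0,"wy":0,"wz":0,"grip":1},
    {"x":1,"y":46,"z":0,"wx":0,"wy":0,"wz":0,"grip":1},
    {"x":1,"y":46,"z":0,"wx":0,"wy":0,"wz":0,"grip":1},
    {"x":1,"y":40,"z":0,"wx":0,"wy":0,"wz":0,"grip":1},
    {"x":1.5,"y":30,"z":0,"wx":0,"wy":0,"wz":0,"grip":1},
    {"x":1,"y":16,"z":0,"wx":0,"wy":0,"wz":0,"grip":1},
    {"x":1,"y":7,"z":0,"wx":0,"wy":0,"wz":0,"grip":1}
  ]
}}

```text
time: 8.12
tcp_pos: [0.514, -0.1857, 0.1745]
ee_rot: [0.998, 0.061, -0.0, 0.0]
ft_force: [-0.8, -0.2, -4.2]
opening: 0.0557
grasp_force: 30.0
```

Emit:
{"method": "jog_arm", "body": {
  "series": [
    {"x":0,"y":0,"z":0,"wx":0,"wy":0,"wz":0.08,"grip":1},
    {"x":0,"y":0,"z":0,"wx":0,"wy":0,"wz":0.12,"grip":1},
    {"x":0,"y":0,"z":0,"wx":0,"wy":0,"wz":0.08,"grip":1},
    {"x":0,"y":0,"z":0,"wx":0,"wy":0,"wz":0.03,"grip":1},
    {"x":0,"y":0,"z":0,"wx":0,"wy":0,"wz":0,"grip":1},
    {"x":0,"y":0,"z":0,"wx":0,"wy":0,"wz":0,"grip":1}
  ]
}}

```text
time: 8.88
tcp_pos: [0.5142, -0.1846, 0.1745]
ee_rot: [0.996, -0.092, 0.0, -0.0]
ft_force: [-0.3, -0.0, -3.2]
opening: 0.0557
grasp_force: 30.0
```

```bash
python3 - <<'E'
from h import *
s=ctrl.get_state();M=R.from_quat(s['ee_rot']).as_matrix();print(s['time'],s['ft_force'],s['moment'],s['tcp_pos'],s['qpos'],'yaw',np.degrees(np.arctan2(M[1,0],M[0,0])))
snap('wrist','w3'); snap('side','s3'); 
a=np.load('pics/w3.npz')['im'][100:300,200:450]; b=np.load('pics/s3.npz')['im'][200:310,270:400]
f=lambda i,k:cv2.resize(i[:,:,::-1],k,interpolation=cv2.INTER_CUBIC)
cv2.imwrite('pics/c3.png',np.hstack([f(a,(400,320)),f(b,(378,320))]))
E
```

```text
8.875 [-0.2908 -0.008  -3.2299] [-0.0155  0.2105 -0.0372] [ 0.5142 -0.1846  0.1745] [-0.4135  0.4329  0.8961  1.8654 -0.392   1.0306 -1.111 ] yaw -10.579891689451257
```

View pics/c3.png

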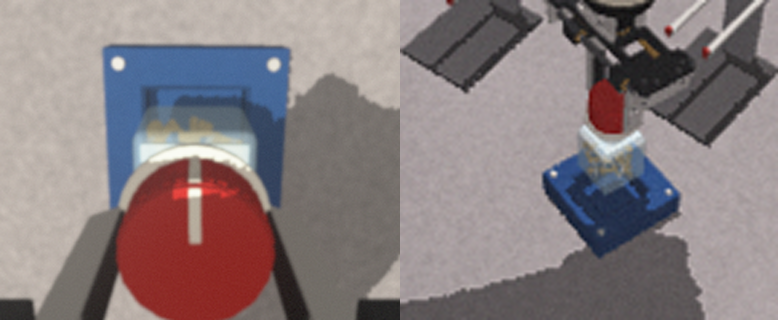

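The left half (wrist) shows the body centred between the block's dots at (118,64) and (273,64). The right half (side) shows the jar hanging upright above the pocket at (610,170). I'm checking the offset along tool x numerically.

```bash
python3 - <<'E'
from h import *
s=ctrl.get_state();M=R.from_quat(s['ee_rot']).as_matrix();t=s['tcp_pos']
f=lambda u,v,z: ((M.T@(ray('w3',200+u/1.6-.3,100+v/1.6-.3,z)-t))*1000)
print('dots',f(118,64,.035),f(273,64,.035))
print('block edges L/R/front',f(107,120,.035),f(287,120,.035),f(195,46,.035))
print('flange front',f(195,143,.166),'L,R',f(118,205,.166),f(271,205,.166))
print('cap top edge', f(195,158,.168),f(195,186,.2))
print('body front bottom',f(195,106,.064),f(195,139,.134),f(142,106,.064),f(248,106,.064))
E
```

```text
dots [ 51.7372 -49.6915 139.554 ] [ 51.6617  49.8795 139.5477]
block edges L/R/front [ 15.059  -58.6644 139.5501] [ 14.9723  60.7929 139.5425] [ 62.9967  -0.2143 139.5522]
flange front [33.8033 -0.1403  8.5487] L,R [  7.5016 -31.7907   8.5475] [ 7.4594 31.0464  8.5435]
cap top edge [28.2098 -0.1441  6.548 ] [ 28.0162  -0.1194 -25.452 ]
body front bottom [ 29.7676  -0.2233 110.5482] [27.2705 -0.1714 40.5479] [ 29.7909 -31.9258 110.5502] [ 29.7444  31.4771 110.5462]
```

Emit:
{"method": "jog_arm", "body": {
  "series": [
    {"x":2,"y":0,"z":5,"wx":0,"wy":0,"wz":0,"grip":1},
    {"x":0,"y":0,"z":10,"wx":0,"wy":0,"wz":0,"grip":1},
    {"x":0,"y":0,"z":8,"wx":0,"wy":0,"wz":0,"grip":1},
    {"x":0,"y":0,"z":4,"wx":0,"wy":0,"wz":0,"grip":1},
    {"x":0,"y":0,"z":3,"wx":0,"wy":0,"wz":0,"grip":1},
    {"x":0,"y":0,"z":3,"wx":0,"wy":0,"wz":0,"grip":1},
    {"x":0,"y":0,"z":3,"wx":0,"wy":0,"wz":0,"grip":1},
    {"x":0,"y":0,"z":0,"wx":0,"wy":0,"wz":0,"grip":1}
  ]
}}

```text
time: 9.98
tcp_pos: [0.516, -0.1851, 0.1383]
ee_rot: [0.996, -0.093, -0.0, 0.0]
ft_force: [0.7, -0.0, -3.3]
opening: 0.0558
grasp_force: 30.0
```

Emit:
{"method": "jog_arm", "body": {
  "series": [
    {"x":0,"y":0,"z":4,"wx":0,"wy":0,"wz":0,"grip":1},
    {"x":0,"y":0,"z":4,"wx":0,"wy":0,"wz":0,"grip":1},
    {"x":0,"y":0,"z":4,"wx":0,"wy":0,"wz":0,"grip":1},
    {"x":0,"y":0,"z":3,"wx":0,"wy":0,"wz":0,"grip":1},
    {"x":0,"y":0,"z":2,"wx":0,"wy":0,"wz":0,"grip":1},
    {"x":0,"y":0,"z":1,"wx":0,"wy":0,"wz":0,"grip":1},
    {"x":0,"y":0,"z":1,"wx":0,"wy":0,"wz":0,"grip":1},
    {"x":0,"y":0,"z":0,"wx":0,"wy":0,"wz":0,"grip":1}
  ]
}}

```text
time: 10.98
tcp_pos: [0.5161, -0.1852, 0.1195]
ee_rot: [0.996, -0.093, 0.0, 0.0]
ft_force: [-0.4, 0.9, -3.8]
opening: 0.0555
grasp_force: 30.0
```

Emit:
{"method": "jog_arm", "body": {
  "series": [
    {"x":0,"y":0,"z":0.7,"wx":0,"wy":0,"wz":0,"grip":1},
    {"x":0,"y":0,"z":0.7,"wx":0,"wy":0,"wz":0,"grip":1},
    {"x":0,"y":0,"z":0.6,"wx":0,"wy":0,"wz":0,"grip":1},
    {"x":0,"y":0,"z":0,"wx":0,"wy":0,"wz":0,"grip":1}
  ]
}}

```text
time: 11.48
tcp_pos: [0.5163, -0.1852, 0.1177]
ee_rot: [0.996, -0.093, 0.0, 0.0]
ft_force: [0.8, 0.3, 1.2]
opening: 0.0559
grasp_force: 30.0
```

Emit:
{"method": "jog_arm", "body": {
  "series": [
    {"x":0,"y":0,"z":0,"wx":0,"wy":0,"wz":-0.06,"grip":1},
    {"x":0,"y":0,"z":0,"wx":0,"wy":0,"wz":-0.06,"grip":1},
    {"x":0,"y":0,"z":0,"wx":0,"wy":0,"wz":-0.06,"grip":1},
    {"x":0,"y":0,"z":0,"wx":0,"wy":0,"wz":-0.06,"grip":1},
    {"x":0,"y":0,"z":0,"wx":0,"wy":0,"wz":-0.06,"grip":1}
  ]
}}

```text
time: 12.1
tcp_pos: [0.5162, -0.185, 0.1177]
ee_rot: [0.998, 0.058, 0.0, -0.0]
ft_force: [-1.5, 2.1, 2.8]
opening: 0.056
grasp_force: 30.0
```

```bash
python3 - <<'E'
from h import *
s=ctrl.get_state();print(s['ft_force'],s['moment'],s['tcp_pos'],2*np.arctan2(s['ee_rot'][1],s['ee_rot'][0]))
E
```

```text
[-1.511   2.0683  2.7773] [ 0.4489  0.2912 -0.419 ] [ 0.5162 -0.185   0.1177] 0.1154480852831781
```

Emit:
{"method": "jog_arm", "body": {
  "series": [
    {"x":0,"y":0,"z":0,"wx":0,"wy":0,"wz":-0.07,"grip":1},
    {"x":0,"y":0,"z":0,"wx":0,"wy":0,"wz":-0.07,"grip":1},
    {"x":0,"y":0,"z":0,"wx":0,"wy":0,"wz":-0.07,"grip":1},
    {"x":0,"y":0,"z":0,"wx":0,"wy":0,"wz":-0.07,"grip":1},
    {"x":0,"y":0,"z":0,"wx":0,"wy":0,"wz":-0.07,"grip":1}
  ]
}}

```text
time: 12.72
tcp_pos: [0.5162, -0.185, 0.1177]
ee_rot: [0.973, 0.231, 0.0, -0.0]
ft_force: [-2.1, 2.9, 3.5]
opening: 0.056
grasp_force: 30.0
```

```bash
python3 - <<'E'
from h import *
s=ctrl.get_state();print(s['ft_force'],s['moment'],s['tcp_pos'],2*np.arctan2(s['ee_rot'][1],s['ee_rot'][0]))
E
```

```text
[-2.0925  2.9203  3.5187] [ 0.5185  0.3927 -0.4165] [ 0.5162 -0.185   0.1177] 0.4657356338763506
```

Emit:
{"method": "jog_arm", "body": {
  "series": [
    {"x":0,"y":0,"z":0,"wx":0,"wy":0,"wz":-0.07,"grip":1},
    {"x":0,"y":0,"z":0,"wx":0,"wy":0,"wz":-0.07,"grip":1},
    {"x":0,"y":0,"z":0,"wx":0,"wy":0,"wz":-0.07,"grip":1},
    {"x":0,"y":0,"z":0,"wx":0,"wy":0,"wz":-0.07,"grip":1}
  ]
}}

```text
time: 13.22
tcp_pos: [0.5161, -0.1849, 0.1177]
ee_rot: [0.931, 0.364, 0.0, -0.0]
ft_force: [-1.2, 2.5, 3.3]
opening: 0.0559
grasp_force: 30.0
```

```bash
python3 - <<'E'
from h import *
s=ctrl.get_state();print(s['ft_force'],s['moment'],s['tcp_pos'],2*np.arctan2(s['ee_rot'][1],s['ee_rot'][0]))
E
```

```text
[-1.1649  2.4723  3.3196] [ 0.6615  0.4752 -0.3467] [ 0.5161 -0.1849  0.1177] 0.7458395388173681
```

Emit:
{"method": "jog_arm", "body": {
  "series": [
    {"x":0,"y":0,"z":0,"wx":0,"wy":0,"wz":-0.05,"grip":1},
    {"x":0,"y":0,"z":0,"wx":0,"wy":0,"wz":-0.05,"grip":1}
  ]
}}

```text
time: 13.48
tcp_pos: [0.5161, -0.1849, 0.1177]
ee_rot: [0.912, 0.41, 0.0, -0.0]
ft_force: [-1.4, 2.5, 3.8]
opening: 0.0562
grasp_force: 30.0
```

```bash
python3 - <<'E'
from h import *
s=ctrl.get_state();print(s['ft_force'],s['moment'],s['tcp_pos'],2*np.arctan2(s['ee_rot'][1],s['ee_rot'][0]))
snap('wrist','w4',(180,60,460,260),2.8)
E
```

```text
[-1.3602  2.5389  3.8184] [ 0.7286  0.5139 -0.4253] [ 0.5161 -0.1849  0.1177] 0.8450926250335948
```

View pics/w4.png

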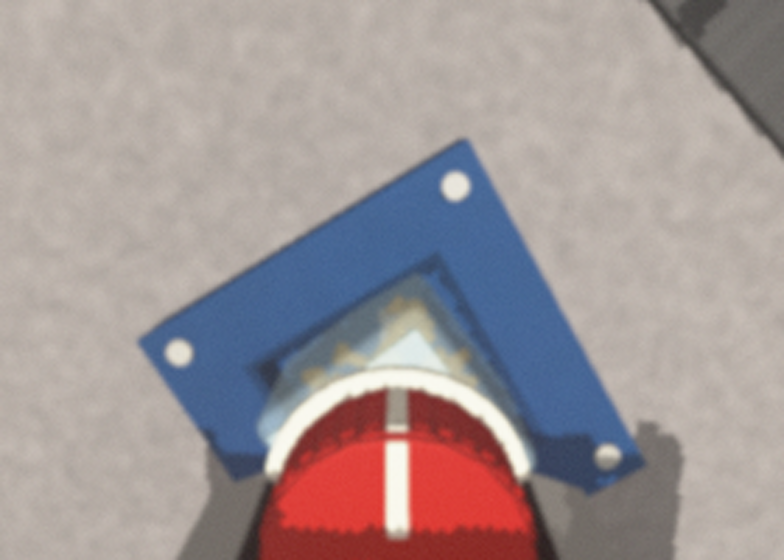

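The picture shows the jar seated in the pocket, turned slightly to its stop. The stripe at (397,480) is still on the tool axis, so the grip hasn't slipped, and the cap has turned about 0.93 rad relative to the jar. I'll add a little more turn, then a careful small lift.

Emit:
{"method": "jog_arm", "body": {
  "series": [
    {"x":0,"y":0,"z":0,"wx":0,"wy":0,"wz":-0.05,"grip":1},
    {"x":0,"y":0,"z":0,"wx":0,"wy":0,"wz":0,"grip":1}
  ]
}}

```text
time: 13.78
tcp_pos: [0.5161, -0.185, 0.1177]
ee_rot: [0.902, 0.432, 0.0, -0.0]
ft_force: [-2.5, 4.1, 5.3]
opening: 0.0558
grasp_force: 30.0
```

```bash
python3 - <<'E'
from h import *
s=ctrl.get_state();print(s['ft_force'],s['moment'],s['tcp_pos'],2*np.arctan2(s['ee_rot'][1],s['ee_rot'][0]))
E
```

```text
[-2.499   4.1126  5.3265] [ 0.7837  0.5436 -0.245 ] [ 0.5161 -0.185   0.1177] 0.8928860137776764
```

Emit:
{"method": "jog_arm", "body": {
  "series": [
    {"x":0,"y":0,"z":-1,"wx":0,"wy":0,"wz":0,"grip":1},
    {"x":0,"y":0,"z":-1,"wx":0,"wy":0,"wz":0,"grip":1},
    {"x":0,"y":0,"z":-1,"wx":0,"wy":0,"wz":0,"grip":1},
    {"x":0,"y":0,"z":-1,"wx":0,"wy":0,"wz":0,"grip":1},
    {"x":0,"y":0,"z":0,"wx":0,"wy":0,"wz":0,"grip":1}
  ]
}}

```text
time: 14.4
tcp_pos: [0.5162, -0.1852, 0.1216]
ee_rot: [0.902, 0.432, 0.0, 0.0]
ft_force: [-0.3, 0.7, -0.6]
opening: 0.0561
grasp_force: 30.0
```

```bash
python3 - <<'E'
from h import *
s=ctrl.get_state();print(s['ft_force'],s['moment'],s['tcp_pos'],2*np.arctan2(s['ee_rot'][1],s['ee_rot'][0]))
snap('wrist','w5')
E
```

```text
[-0.3089  0.6635 -0.6268] [0.1538 0.2493 0.0135] [ 0.5162 -0.1852  0.1216] 0.8937940003758246
```

Emit:
{"method": "jog_arm", "body": {
  "series": [
    {"x":0,"y":0,"z":-2,"wx":0,"wy":0,"wz":0,"grip":1},
    {"x":0,"y":0,"z":-4,"wx":0,"wy":0,"wz":0,"grip":1},
    {"x":0,"y":0,"z":-6,"wx":0,"wy":0,"wz":0,"grip":1},
    {"x":0,"y":0,"z":-8,"wx":0,"wy":0,"wz":0,"grip":1},
    {"x":0,"y":0,"z":-8,"wx":0,"wy":0,"wz":0,"grip":1},
    {"x":0,"y":0,"z":-6,"wx":0,"wy":0,"wz":0,"grip":1},
    {"x":0,"y":0,"z":-3,"wx":0,"wy":0,"wz":0,"grip":1},
    {"x":0,"y":0,"z":0,"wx":0,"wy":0,"wz":0,"grip":1}
  ]
}}

```text
time: 15.45
tcp_pos: [0.5161, -0.1852, 0.1586]
ee_rot: [0.902, 0.432, 0.0, 0.0]
ft_force: [0.5, 0.2, -0.4]
opening: 0.0564
grasp_force: 30.0
```

```bash
python3 - <<'E'
from h import *
s=ctrl.get_state();print(s['ft_force'],s['moment'],s['tcp_pos'])
snap('wrist','w6'); snap('side','s6')
a=np.load('pics/w6.npz')['im'][60:300,180:480]; b=np.load('pics/s6.npz')['im'][200:310,270:400]
f=lambda i,k:cv2.resize(i[:,:,::-1],k,interpolation=cv2.INTER_CUBIC)
cv2.imwrite('pics/c6.png',np.hstack([f(a,(400,320)),f(b,(378,320))]))
E
```

```text
[ 0.5007  0.2119 -0.3553] [-0.0126  0.1364  0.0111] [ 0.5161 -0.1852  0.1586]
```

View pics/c6.png

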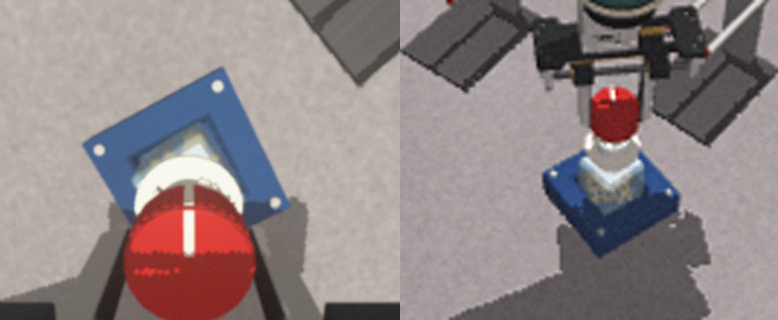

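The jar stands upright in the pocket, side view (610,180). The red cap at (613,115) is held level about 13 mm above the open white neck. I'm handing the job in.

```bash
python3 -c "from plant import ctrl; print(ctrl.finish_job())"
```

```text
the job is handed in; nothing more can be done
None
```

The jar is seated upright in the blue block, and the cap is unscrewed and held level about 13 mm above the open mouth. I handed the job in at about 15.6 s, with no verdict returned; the spray can, bin and carton were never approached.

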